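# Unbolt the tilt tray with the rack hook and tip the tins into the wash tub

### The job

Pick up the hooked rod and use it, not your hand, to pull the bolt under the wire shelf fully back towards the robot, then lay the rod flat on the bench. Lift the tilt tray by its bar handle until all three loaf tins have slid out into the grey tub, without touching the tins or the bolt by hand, then lower the tray gently all the way down, with no drop, and let go. Leave the bolt drawn and the shaker can, bowl and wooden block where they are.

Things in the scene. Friction and masses are not known exactly. Their poses are not given: they have to be found in the camera images.
- station: fixed steel tipping station; origin on the bench top, straight below the bolt's knob with the bolt fully shut; x along the bolt, away from the robot, y left, z up. 'Station' triples in these notes are x, y, z in mm from here. Base plate x -95 to 45, y -30 to 70, 10 mm thick; wire shelf over it; tilt tray to the right (y -80 to -260), tub beyond it
- shelf_front (a point): middle of the front edge of the wire shelf that covers the bolt, station (-90, 20, 88). Shelf: x -90 to 40, y -25 to 65, wires at height 81 to 91, 22 mm apart; two posts of 5 mm radius under its right (tray side) corners; open in front and on the left, free height 10 to 81. The bolt's two guides, at x -67 to -53 and 29 to 43, rise to 33 (y -20 to 20)
- bolt: flat steel bar 165 x 22 x 12 mm along station x at y 0, height 16 to 28, with an upright knob. Slides only along station x: 0 shut to 60 mm drawn (towards -x), a stop at each end. Starts 0 to 8 mm drawn; takes 3 N plus 8 N per m/s; stays where left. Shut, its far end locks the tray's strap; drawn means 45 mm or more. Origin at the station's origin when shut, same axes
- bolt_knob (a point): middle, at height 46 mm, of the bolt's upright knob: a post of 6 mm radius from height 28 to 60 topped by a ball of 8 mm radius (top at 68). Its station x is minus the bolt's draw, its y is 0
- rod: loose hooked rod, 130 g, lying flat: black grip 90 x 22 x 24 mm (x, y, height); from its front end (x 45) a steel shaft of 4 mm radius runs at height 12 to x 165 and there bends square to the right (-y) into a hook whose end reaches y -30, also at height 12. Origin: centre of the grip's underside; x along the shaft to the hook. Balance point about 20 mm ahead of the origin
- tray (a joint): tilt angle of the tray, rad: 0 down, grows as its left edge with the handle is lifted, stop at 1.2. The tray weighs 0.6 kg and falls shut if let go; lifting takes under 8 N at the handle
- tray_handle (a point): middle of the tray's bar handle: round bar of 6 mm radius along station x, 90 mm long between two arms, 40 mm left of the tray's left wall; with the tray down at station (20, -40, 130), above the wire shelf's height. It lies 220 mm left of and 30 mm above the hinge line and turns about it with the tray
- tray_hinge (a point): middle of the hinge line (along station x) under the tray's right edge, station (20, -260, 100). Tray 200 x 180 mm (x, y), floor 4 mm, walls 30 mm high on three sides, open on the hinge side. A strap at station x 60, fixed to its left edge, reaches out 80 mm and down to the bolt and turns with the tray
- tub: grey open plastic tub fixed right of the hinge, 260 x 210 x 85 mm (x, y, height), walls and floor 4 mm; origin: centre of its underside, on the bench; axes as the station
- tin0: open dark steel mini loaf tin, 52 x 82 x 30 mm (x, y, height), walls 3 mm, about 90 g (varies by a third); origin: centre of its underside, z up when upright. Starts loose on the tray's floor, long side along the station's y; slides once the tray is tilted about 16 to 23 degrees, best well beyond
- tin1: open dark steel mini loaf tin, 52 x 82 x 30 mm (x, y, height), walls 3 mm, about 90 g (varies by a third); origin: centre of its underside, z up when upright. Starts loose on the tray's floor, long side along the station's y; slides once the tray is tilted about 16 to 23 degrees, best well beyond
- tin2: open dark steel mini loaf tin, 52 x 82 x 30 mm (x, y, height), walls 3 mm, about 90 g (varies by a third); origin: centre of its underside, z up when upright. Starts loose on the tray's floor, long side along the station's y; slides once the tray is tilted about 16 to 23 degrees, best well beyond
- shaker: bystander: closed steel shaker can, 34 mm radius, 85 mm high, loose; origin centre of its underside
- bowl: bystander: steel bowl, 65 mm rim radius, 60 mm high, loose; origin centre of its underside
- block: bystander: wooden block 100 x 70 x 50 mm, loose; origin centre of its underside
Things that resemble listed ones, but are neither listed nor needed, are in the scene too. Several things have the shape of the rod; the one meant has the colours described above. Leave any green look-alike of the tin1 alone.

How it is judged:
By the outcome, as a careful person would: the job done as asked, in the order asked, and still so for the second after the job is handed in, with the robot touching nothing.
It also fails if it takes over 72 s, if anything falls off the work surface, if the arm or the gripper's body presses on something with over 40 N, if the wrist force passes 120 N, or if a joint passes its speed limit or range.

### The arm

A 7-joint arm with a two-finger parallel gripper is mounted at the origin on the work surface. World frame = base frame: x ahead of the robot, y to its left, z up, the work surface at z = 0. Lengths are in mm, angles in rad, forces in N, time in s.
With the tool pointing down it reaches from about 400 to 900 mm from the base axis. Payload 5.6 kg.
Tool frame: the origin (TCP) lies midway between the tips of the shut fingers; the grasp point (between the pads) lies 19 mm behind it; x points along the fingers, y is the direction in which the jaws open and shut, and the axes are right-handed (so a half turn about x gives the same grasp; the last joint's range is limited). The gripper opens to 92 mm and grips with 3 to 60 N. Pads are 20 mm wide; open, the fingers measure 128 mm over their backs; the gripper's body (75 mm by 189 mm) begins 69 mm behind the grasp point.
Start: joints at [-0.043, 0.468, -0.012, 1.603, 0.006, 1.071, -0.056], TCP at [650.007, -0.044, 214.592] pointing down, gripper open.
Joint ranges: [-2.53, 2.53], [-0.31, 2.02], [-1.57, 1.55], [0.28, 2.44], [-1.29, 4.43], [0.15, 1.84], [-2.92, 2.92]. Speed limits (rad/s): [2.57, 2.57, 3.14, 3.14, 3.14, 3.14, 3.14].

### API

Orientations are given as a rotation vector (axis times angle).
In Python, from cell import robot, grip, kin, viewer gives the robot as it stands. Calls block until the motion is done:
- robot.movep(position, orientation): joint-space move of the TCP to a pose.
- robot.servo_line(position, feed=150, rotation=None): straight line of the TCP; rotation=None keeps the orientation; feed is the mean speed in mm/s.
- robot.goto_joints(angles): joint-space move.
- grip(opening, newtons=None): opening from 0.0 (shut) to 1.0 (fully open); newtons is the grip in N (None keeps the last); returns when the fingers have stopped.
- robot.hold(seconds).
- kin.ik(position, orientation): joint angles nearest the present ones, or None.
- robot.observe(): the state.
- viewer.read_camera(name): name is "scene" or "side" or "wrist"; returns the picture (400x640x3 uint8, red, green, blue); there is no depth.
- viewer.camera_info(name): a dict with "camera_matrix" (3x3 intrinsics, pixels), "R" (3x3) and "t" (3): a world point X has camera coordinates R X + t. Camera axes: x right, y down, z forward; pixel columns grow to the right and rows downward; lengths in mm; the calibration is good to about 2 mm. A picture is of the moment at which its call begins: read the wrist's pose just before it. camera_info takes no time and is no camera call; for the wrist camera it gives the pose at the moment of the call.
A pose or a line that the arm cannot do raises robot.IKError and nothing moves.
- robot.job_done(): hands the job in, once; it reports no verdict.
Trained networks look in the newest picture that a camera, given by its name, has taken for a name from the list of things; names that differ only in an ending like _2 or _b are one class to them, and where a whole thing is asked for, a point or a joint stands for the part that bears it (a point fixed in the world has none). Each returns a list of dicts, best first, with "confidence" (0 to 1); they miss things now and then, are a little off and sometimes report something else, mostly with a low value. They report only what shows in the picture. A call takes as long as a camera call. They do not tell look-alikes from the thing itself.
- viewer.silhouettes(name, camera): "mask" (400x640 bool, what is visible of it).
- viewer.pinpoint(name, camera): "at" ([x, y, z] in mm, in the coordinates of the camera as it stood for that picture, good to about 4 mm: a listed point, or the origin of a listed thing).
The state is a dict: "t": time; "joints": joint angles; "joint_velocities": joint speeds; "joint_torque": joint torques, N m; "tcp_pos": TCP position; "tcp_rot": TCP orientation; "contact_force": force on the tool from outside, world axes, zero at the start; "wrist_torque": the same for the moment, N m; "grip_width": opening from 0.0 (shut) to 1.0 (fully open).
Only numpy, scipy, OpenCV 4.12 (cv2) and the standard library are available. Lean on these libraries where they do the work, as an engineer would, in place of code of your own. Each camera call takes 0.05 s, during which the arm holds its last target.

## Working session

There is one attempt and no reset: what is moved stays moved. The work goes in short steps, each a Python script; the robot and the scene stay as the last script left them, time stands still between calls to the robot, and variables do not carry over. Pictures are saved under pics/ and viewed, and the job is handed in when it is done.

```bash
ls; mkdir -p pics; cat > h.py <<'E'
import numpy as np, cv2
from cell import robot, grip, kin, viewer
from scipy.spatial.transform import Rotation as R
def snap(cam,name):
    im=viewer.read_camera(cam); cv2.imwrite(f'pics/{name}.png',im[:,:,::-1]); return im
def pp(name,cam,inf=None):
    i=inf or viewer.camera_info(cam)
    out=[]
    for d in viewer.pinpoint(name,cam):
        w=np.array(i['R']).T@(np.array(d['at'])-np.array(i['t']))
        px=np.array(i['camera_matrix'])@np.array(d['at']); px=px[:2]/px[2]
        out.append((round(d['confidence'],2),w.round(1),px.round(0)))
    return out
E
python3 - <<'E'
from h import *
o=robot.observe(); print({k:np.round(v,3) for k,v in o.items()})
for c in ['scene','side','wrist']:
    snap(c,c+'0'); i=viewer.camera_info(c); print(c,np.round(-np.array(i['R']).T@i['t']), i['camera_matrix'][0])
    for n in ['station','shelf_front','bolt_knob','rod','tray_handle','tray_hinge','tub','tin1']:
        print(n,pp(n,c,i))
print(robot.observe()['t'])
E
```

```text
pics
{'t': np.float64(0.0), 'joints': array([-0.043,  0.468, -0.012,  1.604,  0.006,  1.071, -0.056]), 'joint_velocities': array([ 0.   , -0.001, -0.001,  0.001, -0.   ,  0.001, -0.   ]), 'joint_torque': array([-0.0000e+00, -5.2057e+01, -1.3000e-02, -2.4375e+01, -5.7000e-02,
        1.7000e-02,  0.0000e+00]), 'tcp_pos': array([ 6.49419e+02, -7.90000e-02,  2.13656e+02]), 'tcp_rot': array([ 1.208,  1.21 , -1.211]), 'contact_force': array([ 0.273,  0.097, -0.238]), 'wrist_torque': array([-0.048, -0.002,  0.023]), 'grip_width': np.float64(0.999)}
scene [1475.  843. 1398.] [489.10323001   0.         324.43026926]
station [(0.95, array([661.3,  59.6,  -1. ]), array([308., 239.]))]
shelf_front [(0.68, array([572.1,  82.1,  88.3]), array([329., 212.])), (0.25, array([ 748.6, -112.5,  107.4]), array([256., 210.]))]
bolt_knob [(0.49, array([658.4,  66.4,  45.3]), array([310., 232.]))]
rod [(0.72, array([448.5, 539. ,  -1.6]), array([453., 275.])), (0.62, array([460.6, 308.7,   1.3]), array([396., 242.]))]
tray_handle [(0.73, array([681. ,  27.4, 127.2]), array([297., 215.])), (0.53, array([ 68
[... 1626 characters left out ...]
50., 267.]))]
shelf_front [(0.78, array([567.9,  84.6,  86.3]), array([241., 113.]))]
bolt_knob [(0.7, array([656.9,  63.4,  45.8]), array([327., 133.]))]
rod []
tray_handle [(0.96, array([683.3,  19.2, 133.1]), array([358., 186.]))]
tray_hinge [(0.72, array([ 687. , -189.6,   99. ]), array([351., 345.])), (0.61, array([ 747.8, -116.3,  106.6]), array([407., 297.]))]
tub [(0.61, array([ 682. , -310.4,   -1. ]), array([340., 359.]))]
tin1 [(0.91, array([ 5.022e+02, -5.710e+01, -2.000e-01]), array([219., 217.])), (0.86, array([ 749. , -111.7,  103.3]), array([408., 292.])), (0.81, array([678.9, -79.7, 100.7]), array([347., 265.])), (0.6, array([620.4, -82.1, 103.2]), array([295., 268.]))]
1.35
```

View pics/scene0.png

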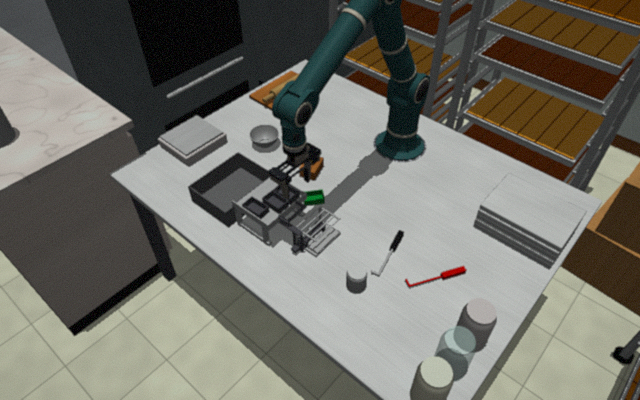

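View pics/side0.png

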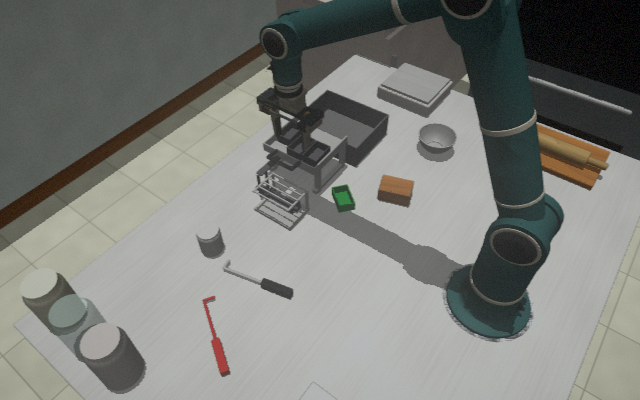

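View pics/wrist0.png

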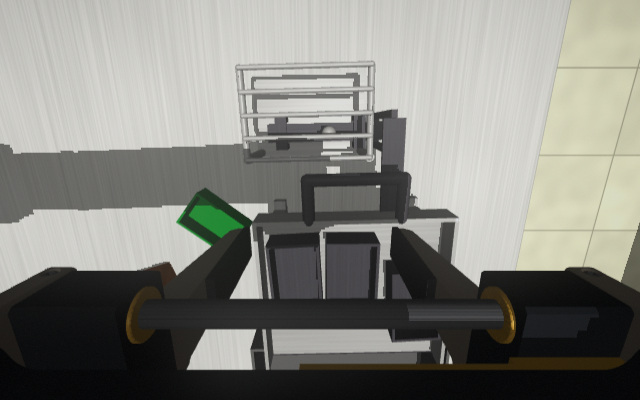

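Black-gripped rod (scene (396,242), side (275,290)) matches; the red one (scene (440,278), side (216,340)) doesn't. I'll take a close look with the wrist camera to confirm it and measure its yaw.

```bash
cat >> h.py <<'E'
def rot(yaw,tilt=0.0,flip=False):
    # tool x down, jaw (tool y) along horizontal direction yaw
    x=np.array([0,0,-1.]); y=np.array([np.cos(yaw),np.sin(yaw),0])
    M=np.column_stack([x,y,np.cross(x,y)])
    return M
def rv(M): return R.from_matrix(M).as_rotvec()
def ray(cam_i,px,z):
    K=np.array(cam_i['camera_matrix']);Rm=np.array(cam_i['R']);c=-Rm.T@np.array(cam_i['t'])
    d=Rm.T@np.linalg.inv(K)@np.array([px[0],px[1],1.]); return c+d*(z-c[2])/d[2]
E
python3 - <<'E'
from h import *
M=R.from_rotvec(robot.observe()['tcp_rot']).as_matrix(); print(M.round(2))
t0=robot.observe()['t']
robot.movep([490,240,260],robot.observe()['tcp_rot']); print(robot.observe()['t']-t0)
i=viewer.camera_info('wrist'); im=snap('wrist','w1')
print(pp('rod','wrist',i)); print(pp('shaker','wrist',i))
m=viewer.silhouettes('rod','wrist')
for k,d in enumerate(m):
    ys,xs=np.nonzero(d['mask']); print(d['confidence'],len(xs),xs.min(),xs.max(),ys.min(),ys.max())
    if k==0: np.save('m.npy',d['mask'])
cv2.imwrite('pics/w1b.png',cv2.resize(im[60:260,160:460,::-1],None,fx=2.6,fy=2.6))
E
```

```text
[[ 0.  1. -0.]
 [-0. -0. -1.]
 [-1.  0.  0.]]
1.125
[(0.75, array([461.5, 312.4,   1.8]), array([301., 123.]))]
[(0.96, array([704.5, 318.8,  -1.7]), array([466., 118.]))]
0.84 1584 270 419 94 139
0.82 309 377 401 0 33
```

View pics/w1.png

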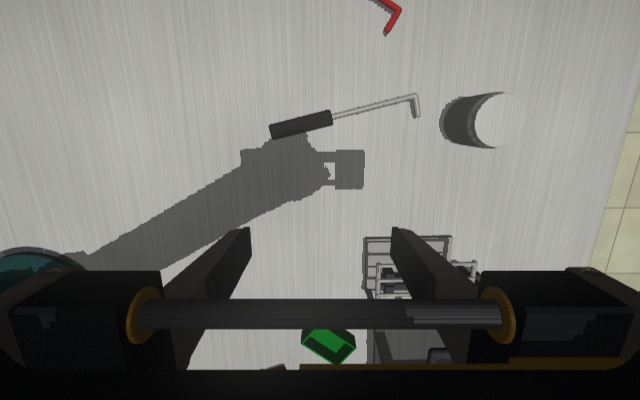

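```bash
python3 - <<'E'
from h import *
i=viewer.camera_info('wrist'); im=cv2.imread('pics/w1.png')
m=np.load('m.npy')
ys,xs=np.nonzero(m)
P=np.array([ray(i,(x,y),12)[:2] for x,y in zip(xs,ys)])
dark=im.max(2)[ys,xs]<60
G=P[dark]; print(len(G)); 
rect=cv2.minAreaRect(G.astype(np.float32)*1.0); print(rect)
u=None
# shaft pts: exclude dark; use ridge
pts=[ray(i,p,12) for p in [(334,116),(414,96),(418,113)]]; print(np.round(pts,1)); d=pts[1]-pts[0]; print(np.degrees(np.arctan2(d[1],d[0])),np.linalg.norm(d), np.linalg.norm(pts[2]-pts[1]))
for z in [24]:
  print([ray(i,p,z).round(1) for p in [(268,127),(330,111),(333,124),(271,139)]])
E
```

```text
922
((461.00714111328125, 310.89935302734375), (90.73680877685547, 21.164953231811523), 13.920695304870605)
[[509.1 322.6  12. ]
 [620.9 349.1  12. ]
 [628.6 326.3  12. ]]
13.339564175668023 114.8818933626321 24.023574403563472
[array([416.3, 307.8,  24. ]), array([503. , 328.9,  24. ]), array([507.3, 311.6,  24. ]), array([419.7, 291.4,  24. ])]
```

View pics/w1b.png

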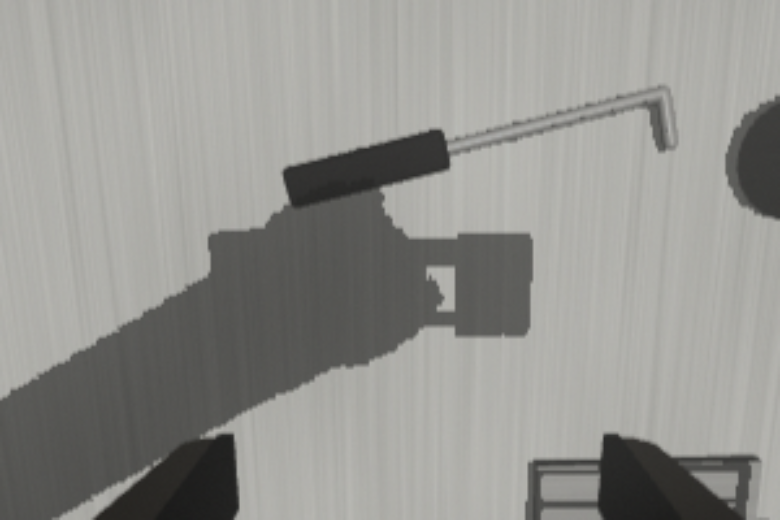

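```bash
cat >> h.py <<'E'
YR=np.radians(13.6); RO=np.array([462,311.])
E
python3 - <<'E'
from h import *
S=np.array([[0,0],[-90,20],[20,-40],[20,-260],[0,0],[0,0]],float)
from scipy.optimize import least_squares
W=[((661.3,59.6),(572.1,82.1),(681,27.4),(685.1,-197.1)),((663.7,67.2),(570.4,86),(678.6,24.3),(684.1,-195.8)),((658.6,66.2),(567.9,84.6),(683.3,19.2),(687,-189.6))]
W=np.array(W)
def f(p,w=W):
    c,s=np.cos(p[2]),np.sin(p[2]); Q=np.array([[c,-s],[s,c]])
    return ((S[:4]@Q.T+p[:2])-w).ravel()
r=least_squares(f,[660,65,0],loss='soft_l1'); print(r.x, r.fun.reshape(3,4,2).round(1).tolist())
q=robot.observe()['joints']
th=r.x[2]
for nm,pos,jaw in [('grasp',(462,311,4),YR-np.pi/2),('grasp+',(462,311,4),YR+np.pi/2),('pre',(500,110,39),th-np.pi/2),('end',(445,80,39),th-np.pi/2),('end+',(445,80,39),th+np.pi/2),('h',(681,24,111),th-np.pi/2),('h+',(681,24,111),th+np.pi/2)]:
    s=kin.ik(list(pos),rv(rot(jaw))); print(nm,None if s is None else np.round(s,2))
for a in (0.3,.6,.9):
    for sg in(-1,1):
        # tool rotates about station x by +a
        y,z=220*np.cos(a)-30*np.sin(a),220*np.sin(a)+30*np.cos(a)
        for k in (0.5,1):
            M=R.from_rotvec([a*k*np.cos(th),a*k*np.sin(th),0]).as_matrix()@rot(th+sg*np.pi/2)
            g=np.array([683,-195+y,100+z]); s=kin.ik(list(g+19*M[:,0]),rv(M)); print(a,sg,k,g.round(),M[:,0].round(2),None if s is None else np.round(s,2))
E
```

```text
[6.60908133e+02 6.49965708e+01 1.53931514e-02] [[[-0.4, 5.4], [-1.5, 1.5], [0.5, -2.1], [-0.2, 2.4]], [[-2.8, -2.2], [0.2, -2.4], [2.9, 1.0], [0.8, 1.1]], [[2.3, -1.2], [2.7, -1.0], [-1.8, 6.1], [-2.1, -5.1]]]
grasp [-0.7   0.61  0.06  1.96 -0.06  0.57 -1.93]
grasp+ [-0.38  0.65 -0.34  1.94  0.36  0.62  0.85]
pre [-0.41  0.5   0.15  2.06 -0.13  0.58 -1.72]
end [-0.37  0.43  0.14  2.2  -0.12  0.52 -1.69]
end+ [-0.04  0.45 -0.25  2.18  0.21  0.54  1.14]
h [-0.25  0.63  0.23  1.61 -0.17  0.92 -1.51]
h+ [ 0.09  0.65 -0.25  1.58  0.19  0.94  1.36]
0.3 -1 0.5 [683.   6. 194.] [-0.    0.15 -0.99] [-0.15  0.57  0.23  1.56 -0.32  1.06 -1.35]
0.3 -1 1 [683.   6. 194.] [-0.    0.3  -0.96] [-0.08  0.59  0.22  1.55 -0.47  1.1  -1.21]
0.3 1 0.5 [683.   6. 194.] [-0.    0.15 -0.99] [ 0.19  0.59 -0.26  1.53 -0.01  1.04  1.56]
0.3 1 1 [683.   6. 194.] [-0.    0.3  -0.96] [ 0.27  0.61 -0.28  1.53 -0.16  1.05  1.7 ]
0.6 -1 0.5 [683. -30. 249.] [-0.    0.3  -0.96] [-0.05  0.55  0.26  1.49 -0.46  1.22 -1.19]
0.6 -1 1 [683. -30. 249.] [-0.01  0.56 -0.83] [ 0.09  0.62  0.24  1.47 -0.73  1.36 -0.99]
0.6 1 0.5 [683. -30. 249.] [-0.    0.3  -0.96] [ 0.28  0.56 -0.22  1.47 -0.2   1.17  1.76]
0.6 1 1 [683. -30. 249.] [-0.01  0.56 -0.83] [ 0.4   0.63 -0.25  1.44 -0.47  1.25  1.97]
0.9 -1 0.5 [683. -82. 291.] [-0.01  0.43 -0.9 ] [ 0.08  0.57  0.28  1.4  -0.58  1.39 -1.06]
0.9 -1 1 [683. -82. 291.] [-0.01  0.78 -0.62] [ 0.27  0.71  0.22  1.35 -0.91  1.63 -0.88]
0.9 1 0.5 [683. -82. 291.] [-0.01  0.43 -0.9 ] [ 0.36  0.57 -0.16  1.38 -0.36  1.33  1.92]
0.9 1 1 [683. -82. 291.] [-0.01  0.78 -0.62] [ 0.44  0.71 -0.07  1.33 -0.77  1.55  2.17]
```

```bash
cat >> h.py <<'E'
SO=np.array([661,65.]); TH=0.0154
def st(x,y,z=0):
    c,s=np.cos(TH),np.sin(TH); return np.array([SO[0]+c*x-s*y,SO[1]+s*x+c*y,z])
def stat(s=''):
    o=robot.observe(); print(s,'t',round(o['t'],2),'tcp',o['tcp_pos'].round(1),'F',np.round(o['contact_force'],1),'T',np.round(o['wrist_torque'],2),'w',round(float(o['grip_width']),3))
E
python3 - <<'E'
from h import *
o=rv(rot(YR-np.pi/2)); p=RO+5*np.array([np.cos(YR),np.sin(YR)])
robot.movep([*p,70],o); stat()
grip(0.55)
robot.servo_line([*p,5],feed=120); stat()
grip(0.0,40); stat()
robot.servo_line([*p,90],feed=200); stat()
i=viewer.camera_info('wrist'); snap('wrist','w2'); snap('side','s2')
E
```

```text
t 3.93 tcp [467.5 312.1  70.4] F [-0.2 -0.5 -0.6] T [ 0.    0.07 -0.05] w 1.002
 t 5.38 tcp [467.1 312.4   5.2] F [-0.3 -0.5  0.5] T [0.02 0.07 0.03] w 0.549
 t 5.92 tcp [467.1 312.3   5.4] F [-0.9 -0.5  4.2] T [-0.11  0.28 -0.01] w 0.234
 t 6.49 tcp [466.3 311.8  89.4] F [-0.1 -1.2 -0.8] T [ 0.06  0.16 -0.01] w 0.236
```

View pics/w2.png

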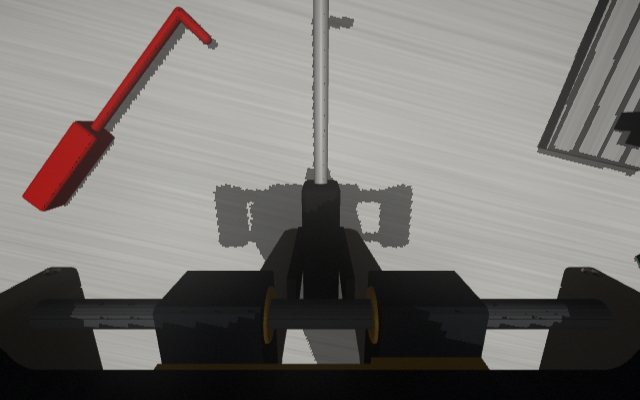

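View pics/s2.png

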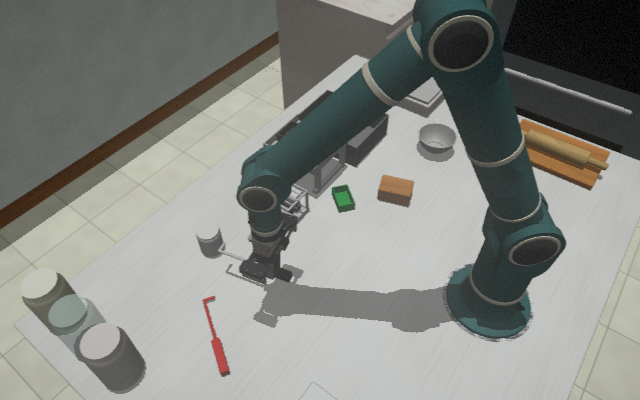

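```bash
python3 - <<'E'
from h import *
o=rv(rot(TH-np.pi/2))
robot.movep(list(st(-143,120,105)),o); stat()
robot.servo_line(list(st(-143,120,41)),feed=150); stat()
robot.servo_line(list(st(-143,75,41)),feed=120); stat()
i=viewer.camera_info('wrist'); im=snap('wrist','w3'); snap('side','s3')
print(pp('bolt_knob','wrist',i),pp('shelf_front','wrist',i))
print(pp('bolt_knob','side'),pp('shelf_front','side'))
E
```

```text
t 7.21 tcp [515.9 182.1 104.2] F [-0.9  0.6 -1.5] T [0.14 0.11 0.01] w 0.24
 t 7.78 tcp [516.  183.7  41. ] F [ 0.5  0.4 -1.1] T [ 0.07  0.09 -0.04] w 0.236
 t 8.31 tcp [517.3 138.1  41.6] F [-0.5  0.4 -0.6] T [0.12 0.11 0.01] w 0.235
[] [(0.59, array([569.6,  84.4,  90.5]), array([445., 177.]))]
[(0.55, array([622. , -79.9,  98.2]), array([316., 158.])), (0.52, array([654.4,  65.2,  47.9]), array([280., 192.])), (0.23, array([ 385. , -452.8,    0.9]), array([436., 147.]))] []
```

View pics/w3.png

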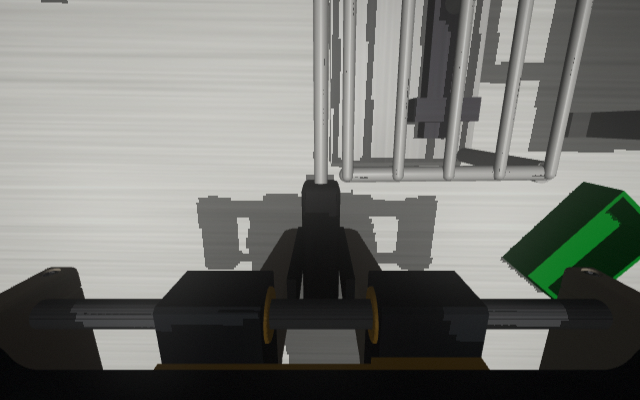

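View pics/s3.png

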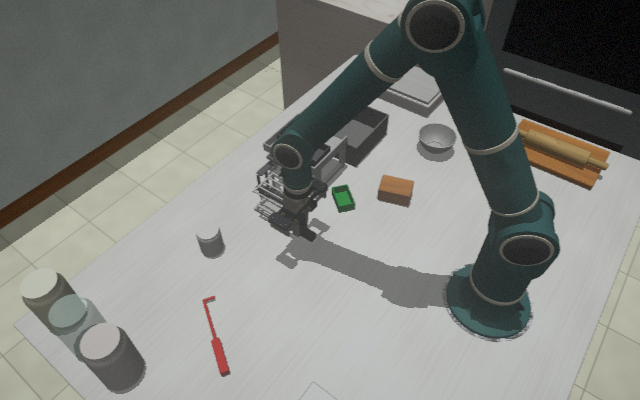

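```bash
python3 - <<'E'
from h import *
i=viewer.camera_info('wrist'); print([ray(i,p,28).round(1) for p in [(415,137),(449,137)]])
robot.servo_line(list(st(-143,14,41)),feed=100); stat()
im=snap('wrist','w4');snap('scene','c4')
for x in (-155,-165,-175):
    robot.servo_line(list(st(x,14,41)),feed=60); stat(x)
im=snap('wrist','w4b')
E
```

```text
[array([583.1,  79.4,  28. ]), array([583.5,  57.7,  28. ])]
 t 9.37 tcp [517.9  77.3  41. ] F [ 0.3  0.2 -0.1] T [ 0.08  0.08 -0.04] w 0.236
-155 t 9.82 tcp [505.1  76.9  41.1] F [-0.4 -0.3 -1.8] T [ 0.06  0.05 -0.05] w 0.24
-165 t 10.13 tcp [495.1  76.5  41. ] F [ 0.3  0.9 -0.8] T [ 0.12  0.03 -0.01] w 0.237
-175 t 10.45 tcp [485.   76.3  40.9] F [ 0.3 -0.5 -0.5] T [ 0.08  0.09 -0.02] w 0.236
```

View pics/w4b.png

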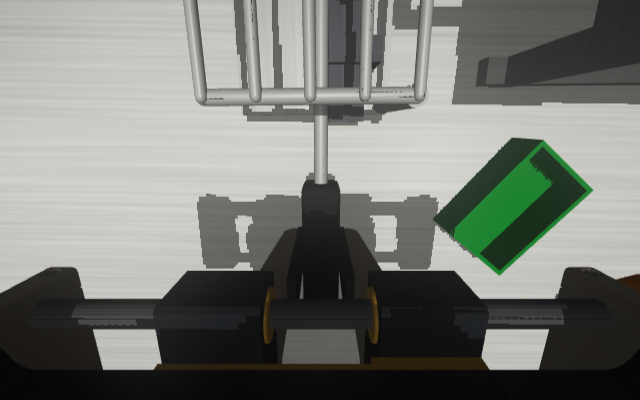

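```bash
python3 - <<'E'
from h import *
i=viewer.camera_info('wrist'); print([ray(i,p,28).round(1) for p in [(330,118),(380,118),(353,66)]])
for c,b in (('side',(210,130,340,260)),('scene',(230,150,380,270))):
    im=snap(c,c+'5'); x0,y0,x1,y1=b; cv2.imwrite(f'pics/{c}5b.png',cv2.resize(im[y0:y1,x0:x1,::-1],None,fx=4,fy=4,interpolation=2))
    print(pp('bolt_knob',c))
im=cv2.imread('pics/w4b.png'); cv2.imwrite('pics/w4c.png',cv2.resize(im[0:200,180:450],None,fx=2.9,fy=2.9,interpolation=2))
E
```

```text
[array([562.2,  71.5,  28. ]), array([562.6,  40.2,  28. ]), array([592.1,  58.5,  28. ])]
[(0.69, array([636. ,  65.3,  45.6]), array([284., 195.])), (0.24, array([ 382.5, -173.4,   -0.7]), array([395., 195.]))]
[(0.44, array([637. ,  65.4,  46.4]), array([314., 228.]))]
```

View pics/w4c.png

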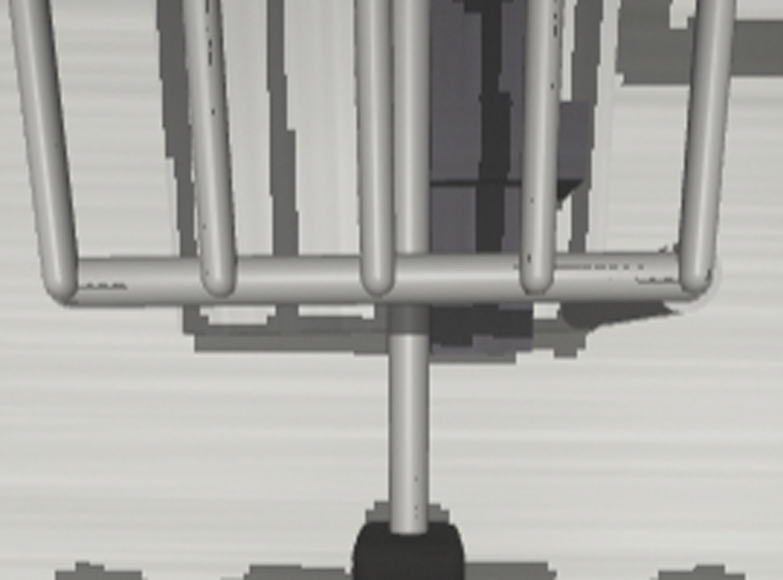

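View pics/side5b.png

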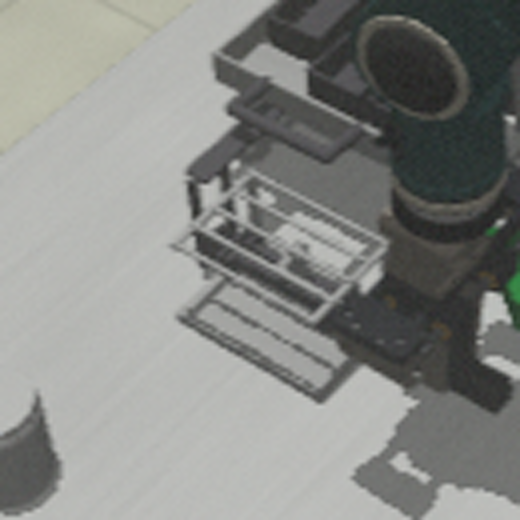

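View pics/scene5b.png

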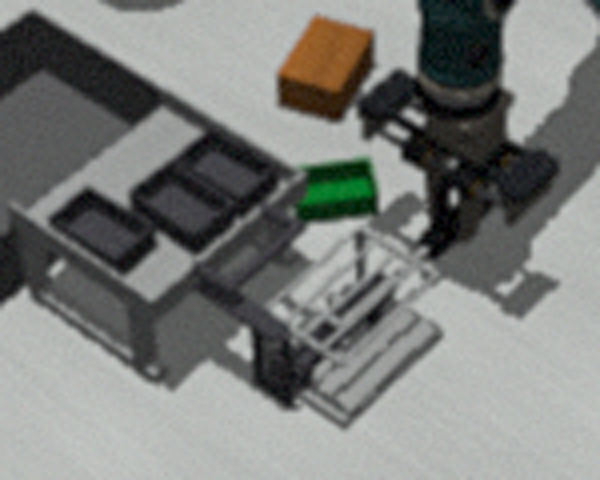

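Bolt is moving (knob 657→636.5 mm, bolt front end 583→562). Pulling on to the stop.

```bash
python3 - <<'E'
from h import *
for x in (-190,-203,-207,-209,-211,-213,-215,-217):
    robot.servo_line(list(st(x,14,41)),feed=60); stat(x)
    robot.hold(0.05)
    F=np.mean([robot.observe()['contact_force'] for _ in range(1)],0)
    if F[0]>10: break
for c in ('side','scene'):
    im=snap(c,c+'6'); print(pp('bolt_knob',c))
im=snap('wrist','w6')
E
```

```text
-190 t 11.1 tcp [469.9  76.1  41. ] F [-0.2  0.5 -1.3] T [ 0.06  0.1  -0.05] w 0.235
-203 t 11.52 tcp [456.9  75.9  41. ] F [ 0.3  0.1 -0.1] T [0.07 0.12 0.  ] w 0.237
-207 t 11.82 tcp [453.8  75.8  41.1] F [ 1.3 -0.2 -2. ] T [ 0.09 -0.22  0.04] w 0.237
-209 t 12.12 tcp [452.   75.8  41.1] F [ 2.6 -0.4 -1.6] T [ 0.08 -0.46  0.03] w 0.236
-211 t 12.42 tcp [450.   75.8  41.1] F [ 3.8 -0.4 -1.8] T [ 0.07 -0.54 -0.02] w 0.234
-213 t 12.72 tcp [449.7  75.8  41.5] F [ 7.8 -0.3 -3.8] T [-0.04 -1.14 -0.04] w 0.238
-215 t 13.02 tcp [449.6  75.8  41.9] F [10.3 -0.9 -3.7] T [-0.12 -1.81 -0.04] w 0.236
-217 t 13.32 tcp [449.4  75.9  42.4] F [13.1 -1.6 -3.9] T [-0.14 -2.52  0.02] w 0.236
[(0.51, array([ 389.1, -452.8,   -4.1]), array([434., 147.])), (0.47, array([600.2,  63.7,  45.6]), array([294., 200.])), (0.24, array([677.1,  25.9, 129.5]), array([280., 163.]))]
[(0.63, array([602.1,  64.4,  45.4]), array([320., 222.])), (0.34, array([ 388.4, -179. ,    1. ]), array([310., 171.]))]
```

View pics/w6.png

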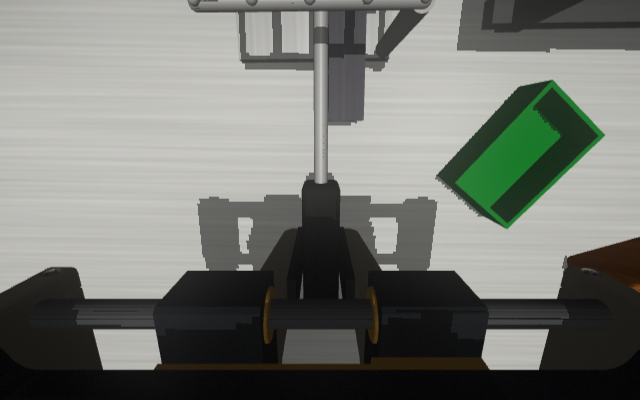

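```bash
python3 - <<'E'
from h import *
robot.servo_line(list(st(-203,14,41)),feed=80); stat()
robot.servo_line(list(st(-203,115,42)),feed=130); stat()
robot.servo_line(list(st(-203,125,75)),feed=150); stat()
o=rv(rot(YR-np.pi/2)); p=RO+5*np.array([np.cos(YR),np.sin(YR)])
robot.movep([*p,40],o); stat()
print(pp('bolt_knob','side'))
robot.servo_line([*p,10],feed=80); stat()
for z in (8,7,6,5.2,4.5):
    robot.servo_line([*p,z],feed=30); robot.hold(0.05); stat(z)
    if robot.observe()['contact_force'][2]>3.5: break
snap('side','s7'); snap('wrist','w7')
E
```

```text
t 13.94 tcp [456.5  75.8  40.5] F [-0.3 -0.1 -1.1] T [0.05 0.14 0.01] w 0.234
 t 14.87 tcp [456.  175.9  41.9] F [ 1.2 -1.5 -1.3] T [ 0.04  0.1  -0.  ] w 0.238
 t 15.25 tcp [456.4 186.3  75.2] F [-0.  -0.2 -1.5] T [ 0.03  0.09 -0.02] w 0.238
 t 15.83 tcp [465.9 311.8  38.3] F [-0.1 -0.3 -1. ] T [0.01 0.11 0.03] w 0.232
[(0.51, array([ 389.1, -452.8,   -4.1]), array([434., 147.])), (0.47, array([600.2,  63.7,  45.6]), array([294., 200.])), (0.24, array([677.1,  25.9, 129.5]), array([280., 163.]))]
 t 16.41 tcp [466.7 311.8   9.5] F [-0.6  0.  -1.2] T [ 0.04  0.11 -0.01] w 0.238
8 t 16.71 tcp [467.  312.3   8.3] F [ 1.4 -0.1 -0.7] T [-0.01  0.08  0.03] w 0.238
7 t 17.01 tcp [466.9 312.2   7.1] F [-0.5  0.7 -1.4] T [ 0.01  0.12 -0.  ] w 0.234
6 t 17.31 tcp [466.8 312.2   6. ] F [-0.7  0.4 -1.5] T [0.09 0.13 0.02] w 0.24
5.2 t 17.61 tcp [466.9 312.2   5.6] F [-2.4 -1.8  4.7] T [-0.2   0.41  0.01] w 0.233
```

View pics/s7.png

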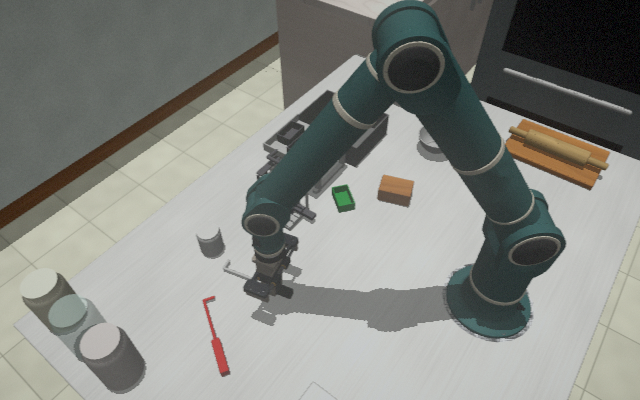

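View pics/w7.png

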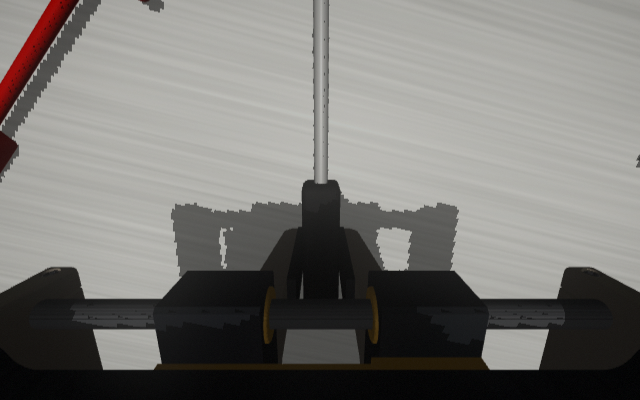

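```bash
python3 - <<'E'
from h import *
grip(0.55); stat()
p=RO+5*np.array([np.cos(YR),np.sin(YR)])
robot.servo_line([*p,110],feed=250)
robot.movep([600,22,240],rv(rot(TH-np.pi/2))); stat()
robot.hold(0.2)
i=viewer.camera_info('wrist'); im=snap('wrist','w8'); snap('side','s8')
for n in ['tray_handle','bolt_knob','tray_hinge','tub','station']: print(n,pp(n,'wrist',i))
for c in ('side','scene'):
    if c=='scene': snap(c,'c8')
    for n in ['tray_handle','bolt_knob','rod']: print(c,n,pp(n,c))
E
```

```text
t 18.3 tcp [466.9 312.2   5.1] F [-0.   0.   0.5] T [0.03 0.04 0.04] w 0.549
 t 20.17 tcp [599.3  24.2 239. ] F [ 0.1  0.4 -0.3] T [0.06 0.05 0.04] w 0.552
tray_handle [(0.93, array([684.8,  21.1, 132.1]), array([325., 110.])), (0.48, array([ 687.2, -194.4,  100.2]), array([529., 113.]))]
bolt_knob [(0.7, array([600.9,  59.8,  45.9]), array([293., 179.])), (0.67, array([677.2, -80. , 100.9]), array([419., 121.]))]
tray_hinge [(0.96, array([ 687. , -188.7,   97.3]), array([521., 113.])), (0.31, array([570.2,  83.3,  87.3]), array([270., 211.]))]
tub [(0.65, array([ 688.7, -308.2,   -0. ]), array([559., 116.])), (0.61, array([705.1, 316.9,  -1.4]), array([109.,  95.]))]
station [(0.59, array([659.8,  64.7,  -2. ]), array([292., 132.]))]
side tray_handle [(0.62, array([680.5,  24.5, 128. ]), array([280., 162.]))]
side bolt_knob [(0.66, array([603.5,  62.5,  44.9]), array([293., 200.]))]
side rod [(0.95, array([ 4.467e+02,  5.388e+02, -3.000e-01]), array([222., 359.])), (0.86, array([464. , 309.6,  -2.7]), array([277., 289.]))]
scene tray_handle [(0.69, array([679. ,  24.9, 125.3]), array([297., 214.]))]
scene bolt_knob [(0.46, array([598.5,  64.3,  46.6]), array([321., 222.])), (0.37, array([703.8, 316.8,   4. ]), array([356., 285.]))]
scene rod [(0.72, array([460.2, 310.3,   0.5]), array([397., 242.])), (0.57, array([ 4.488e+02,  5.396e+02, -2.000e-01]), array([453., 275.])), (0.26, array([625.3, -81. , 104.6]), array([286., 196.]))]
```

View pics/w8.png

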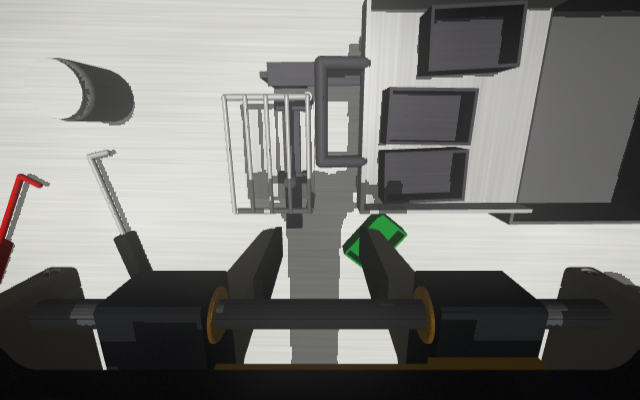

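View pics/s8.png

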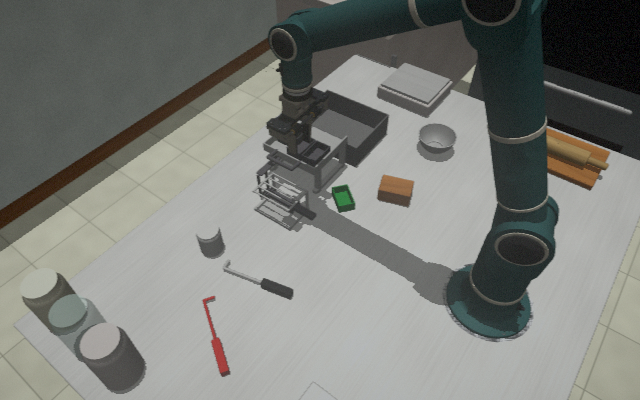

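```bash
python3 - <<'E'
from h import *
im=cv2.imread('pics/w8.png'); cv2.imwrite('pics/w8b.png',cv2.resize(im[40:190,210:400],None,fx=4,fy=4,interpolation=2))
E
```

```text
(no output)
```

View pics/w8b.png

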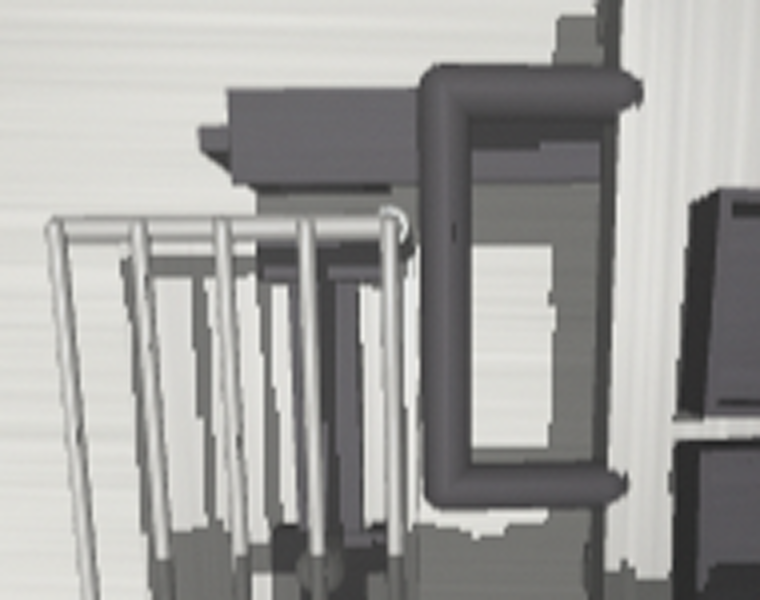

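```bash
python3 - <<'E'
from h import *
i=viewer.camera_info('wrist')
for p,z in [((321.4,62.5),130),((321.6,161.5),130),((321.5,111.5),130),((315.5,111),130),((327.6,111),130),((361.5,111),134),((308,111),91)]: print(p,ray(i,p,z).round(1))
print(st(20,-40),st(20,-260))
E
```

```text
(321.4, 62.5) [727.   22.9 130. ]
(321.6, 161.5) [636.7  21.3 130. ]
(321.5, 111.5) [684.4  22.2 130. ]
(315.5, 111) [684.7  27.9 130. ]
(327.6, 111) [684.9  16.4 130. ]
(361.5, 111) [685.2 -15.4 134. ]
(308, 111) [686.1  36.7  91. ]
[681.6136041   25.31273093   0.        ] [ 685.00147018 -194.66118198    0.        ]
```

```bash
cat >> h.py <<'E'
HB=np.array([682,23.0,113.]); HG=HB+[0,-220,0]; HG[2]=100
AX=np.array([np.cos(TH),np.sin(TH),0])
M0=rot(TH-np.pi/2)
def arc(a):
    Q=R.from_rotvec(AX*a).as_matrix()
    return list(HG+Q@(HB-HG)), rv(Q@M0)
E
python3 - <<'E'
from h import *
grip(0.28); 
robot.movep(list(HB+[0,0,60]),rv(M0)); robot.hold(0.1); stat()
robot.servo_line(list(HB+[0,0,32]),feed=100); stat()
i=viewer.camera_info('wrist'); snap('wrist','w9'); snap('scene','c9')
E
```

```text
t 22.21 tcp [681.9  22.9 174.3] F [-0.3  0.2 -0.7] T [ 0.06  0.07 -0.03] w 0.282
 t 22.64 tcp [681.7  23.  145. ] F [-0.5 -0.  -0.3] T [ 0.05  0.09 -0.02] w 0.28
```

View pics/w9.png

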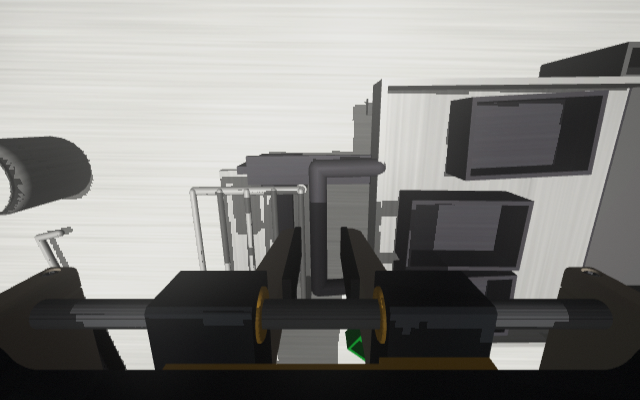

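```bash
python3 - <<'E'
from h import *
robot.servo_line(list(HB+[0,0,12]),feed=80); stat()
robot.servo_line(list(HB),feed=60); robot.hold(0.1); stat()
grip(0.0,15); robot.hold(0.1); stat('gripped')
i=viewer.camera_info('wrist'); snap('wrist','w10')
E
```

```text
t 23.14 tcp [681.4  23.  124. ] F [ 0.6 -0.2  0.1] T [0.08 0.1  0.01] w 0.28
 t 23.59 tcp [682.1  23.  113.1] F [ 0.1 -0.4  0.1] T [ 0.03  0.08 -0.01] w 0.281
gripped t 24.05 tcp [682.2  24.7 113.3] F [-0.3  5.8  1.1] T [1.17 0.15 0.07] w 0.124
```

View pics/w10.png

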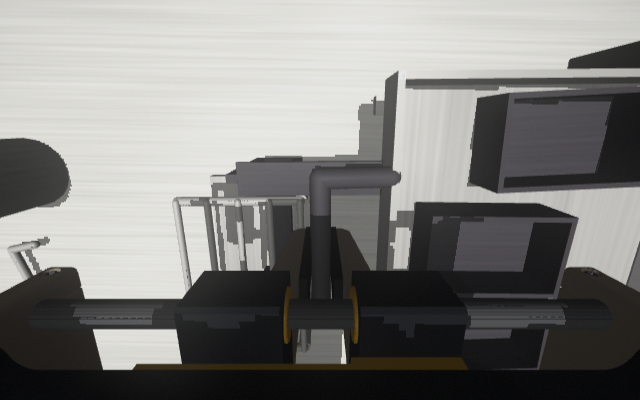

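```bash
sed -i 's/^HB=.*/HB=np.array([682,25.3,113.]); HG=np.array([685,-194.7,100.])/' h.py
python3 - <<'E'
from h import *
grip(0.0,30)
robot.servo_line(list(HB),feed=30); stat()
for a in np.arange(0.08,0.57,0.08):
    p,o=arc(a); robot.servo_line(p,feed=70,rotation=o); stat(round(a,2))
    F=np.linalg.norm(robot.observe()['contact_force'])
    if F>25: print('STOP'); break
snap('scene','c11'); snap('wrist','w11')
E
```

```text
t 24.57 tcp [682.2  24.7 113.3] F [-0.8  1.4  2.4] T [0.39 0.1  0.01] w 0.118
0.08 t 24.97 tcp [682.2  23.1 130.3] F [ 2.1  2.5 -3.9] T [ 0.28 -0.47  0.  ] w 0.121
0.16 t 25.37 tcp [682.3  20.  147.7] F [ 3.8  1.2 -3.2] T [-0.01 -0.6  -0.09] w 0.121
0.24 t 25.77 tcp [682.3  15.5 164.6] F [ 4.4  0.9 -3.9] T [-0.28 -0.69 -0.12] w 0.12
0.32 t 26.17 tcp [682.5   9.8 181. ] F [ 4.6 -0.6 -2.8] T [-0.48 -0.9  -0.28] w 0.12
0.4 t 26.57 tcp [682.6   2.8 197. ] F [ 5.5 -0.3 -3.4] T [-0.67 -1.11 -0.44] w 0.12
0.48 t 26.97 tcp [682.9  -5.5 212.5] F [ 3.7  0.2 -3.1] T [-0.8  -1.08 -0.6 ] w 0.117
0.56 t 27.37 tcp [683.1 -15.  227.1] F [ 6.2 -0.1 -3.1] T [-0.83 -1.11 -0.67] w 0.12
```

View pics/c11.png

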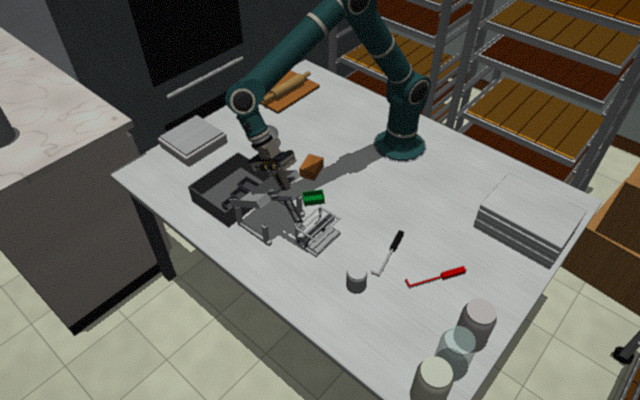

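View pics/w11.png

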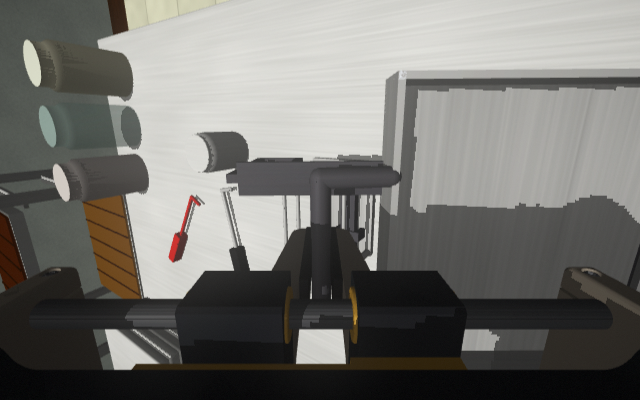

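```bash
python3 - <<'E'
from h import *
for a in np.arange(0.64,0.89,0.08):
    p,o=arc(a); robot.servo_line(p,feed=70,rotation=o); stat(round(a,2))
    if np.linalg.norm(robot.observe()['contact_force'])>25: print('STOP'); break
robot.hold(0.6)
for c in ('scene','side'):
    im=snap(c,c+'12'); print(pp('tin1',c))
    x0,y0=(170,130) if c=='scene' else (240,80)
    cv2.imwrite(f'pics/{c}12b.png',cv2.resize(im[y0:y0+120,x0:x0+160,::-1],None,fx=4,fy=4,interpolation=2))
E
```

```text
0.64 t 27.87 tcp [683.4 -25.6 241. ] F [ 7.4  0.6 -2.2] T [-0.91 -1.04 -0.83] w 0.124
0.72 t 28.27 tcp [683.7 -37.4 254. ] F [ 6.6  0.  -3.2] T [-0.93 -1.03 -0.91] w 0.117
0.8 t 28.67 tcp [684.  -50.  266.1] F [ 7.1 -0.  -2.8] T [-0.95 -1.01 -1.1 ] w 0.122
0.88 t 29.07 tcp [684.3 -63.6 277.1] F [ 7.7  0.9 -2.1] T [-0.96 -0.95 -1.21] w 0.12
[(0.89, array([501.5, -63.6,   2.5]), array([313., 199.])), (0.62, array([ 746.5, -251.6,    5.5]), array([234., 209.])), (0.46, array([ 627.4, -287.4,    7.3]), array([250., 188.])), (0.42, array([ 680.7, -268.7,    3.6]), array([244., 198.]))]
[(0.96, array([ 5.005e+02, -5.740e+01,  5.000e-01]), array([343., 201.])), (0.6, array([ 625.9, -286.7,   -2.8]), array([351., 146.])), (0.33, array([ 384. , -172.5,   -2. ]), array([394., 196.]))]
```

View pics/scene12b.png

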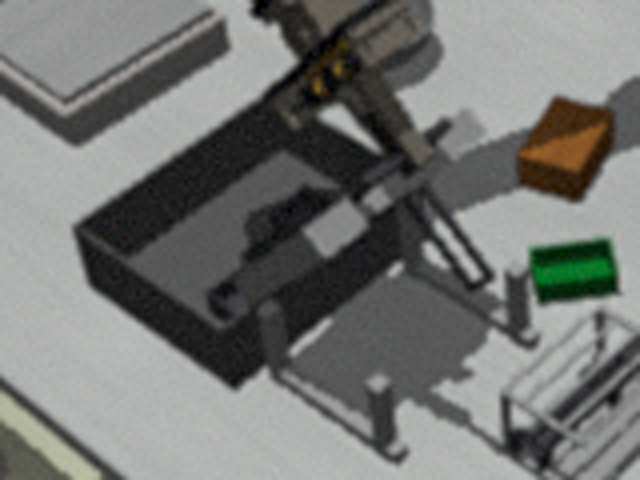

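View pics/side12b.png

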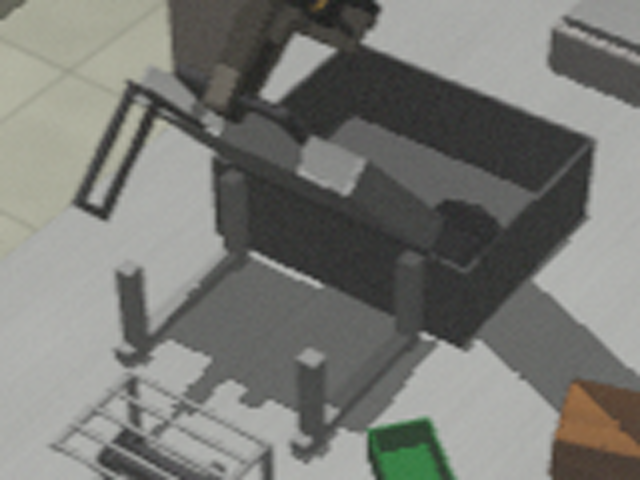

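```bash
python3 - <<'E'
from h import *
for a in np.arange(0.78,0.07,-0.1):
    p,o=arc(a); robot.servo_line(p,feed=60,rotation=o)
stat(a)
for a in (0.05,0.03,0.015,0.007,0.0,-.005,-.01):
    p,o=arc(a); robot.servo_line(p,feed=25,rotation=o); robot.hold(0.05); stat(a)
    if robot.observe()['contact_force'][2]>6: break
robot.hold(0.2); stat()
snap('scene','c13'); snap('wrist','w13'); snap('side','s13')
E
```

```text
0.08000000000000018 t 34.0 tcp [682.1  23.2 129.5] F [ 5.6 -2.6 -5. ] T [-0.54 -1.16 -0.1 ] w 0.122
0.05 t 34.47 tcp [682.1  24.  123.1] F [ 5.8 -2.2 -4.2] T [-0.56 -1.18  0.01] w 0.116
0.03 t 34.84 tcp [682.1  24.4 118.7] F [ 4.1 -3.  -4.2] T [-0.63 -1.12  0.01] w 0.121
0.015 t 35.17 tcp [682.1  24.7 115.4] F [ 4.8 -3.1 -3.7] T [-0.62 -1.12  0.04] w 0.119
0.007 t 35.48 tcp [682.   24.8 113.7] F [ 5.5 -3.9 -4.2] T [-0.6  -1.16  0.05] w 0.119
0.0 t 35.77 tcp [682.1  24.8 113.3] F [ 2.8 -3.9  1.8] T [-0.81 -0.54  0.02] w 0.121
-0.005 t 36.08 tcp [682.1  24.7 113.2] F [ 0.7 -3.7  7.8] T [-0.88 -0.04  0.04] w 0.116
 t 36.27 tcp [682.2  24.7 113.2] F [ 1.  -4.   6.6] T [-0.86 -0.05  0.07] w 0.116
```

View pics/w13.png

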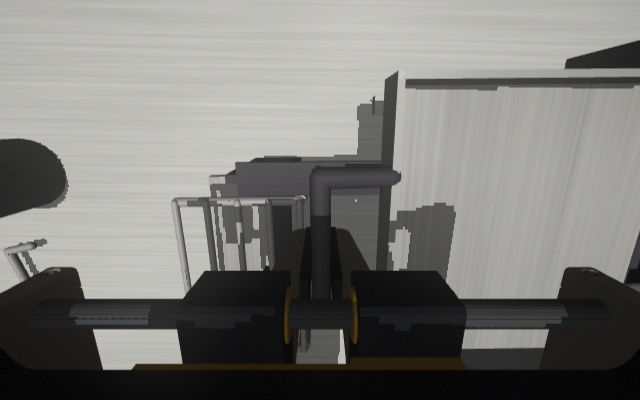

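View pics/c13.png

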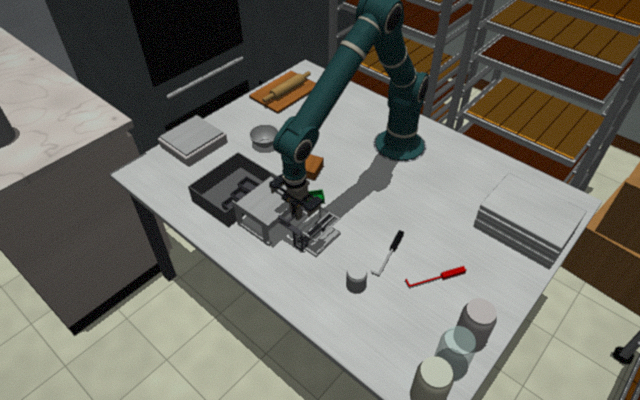

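Tray is down on its rest (tcp height back to 113.2, pushing force +7 N), empty. Release, retreat, final look.

```bash
python3 - <<'E'
from h import *
p,o=arc(0); robot.servo_line(p,feed=25,rotation=o)
grip(0.28); robot.hold(0.1); stat('open')
robot.servo_line([HB[0],HB[1],150],feed=60); stat()
robot.servo_line([HB[0]-60,HB[1],260],feed=150)
robot.movep([520,20,330],rv(M0)); robot.hold(0.2); stat()
i=viewer.camera_info('wrist'); snap('wrist','w14')
print('w',[pp(n,'wrist',i) for n in('tray_handle','bolt_knob','tin1')])
for c in ('scene','side'):
    im=snap(c,c+'14')
    for n in('tray_handle','bolt_knob','tin1','rod','shaker','bowl','block'): print(c,n,pp(n,c))
    x0,y0=(170,130) if c=='scene' else (240,80)
    cv2.imwrite(f'pics/{c}14b.png',cv2.resize(im[y0:y0+140,x0:x0+190,::-1],None,fx=4,fy=4,interpolation=2))
E
```

```text
open t 37.19 tcp [681.7  25.7 112.8] F [-0.2 -0.   0.1] T [ 0.04  0.12 -0.03] w 0.276
 t 37.96 tcp [681.8  25.3 149.9] F [-0.5 -0.4 -0.3] T [ 0.08  0.09 -0.02] w 0.279
 t 39.71 tcp [520.4  20.1 328.5] F [ 0.2 -0.2  0.1] T [0.06 0.11 0.01] w 0.28
w [[(0.98, array([683.1,  22. , 131.3]), array([321.,  44.]))], [(0.66, array([603.6,  63.1,  42.9]), array([293., 116.])), (0.29, array([657.3,  67.2,  -0.9]), array([293.,  82.]))], [(0.92, array([ 741.7, -255.4,    3.9]), array([498.,  27.])), (0.77, array([ 629.9, -288.3,    4.5]), array([506., 103.])), (0.63, array([657.3,  64.1,  -2.4]), array([295.,  82.])), (0.59, array([ 682.4, -268.2,   -0.9]), array([498.,  69.]))]]
scene tray_handle [(0.94, array([679.6,  25.2, 126.6]), array([297., 214.]))]
scene bolt_knob [(0.38, array([684.7,  26.2, 125.9]), array([296., 215.])), (0.3, array([ 6.874e+02, -3.094e+02,  1.000e-01]), array([235., 195.]))]
scene tin1 [(0.62, array([ 742.5, -252.8,    6.2]), array([234., 209.])), (0.57, array([ 626.8, -289. ,    2.8]), array([250., 189.])), (0.57, array([ 684. , -269.6,    2.7]), array([243., 199.]))
[... 663 characters left out ...]
267.3,    5.7]), array([335., 141.])), (0.62, array([504.1, -59.7,  -1.9]), array([343., 200.])), (0.58, array([ 629.2, -289.9,    1.5]), array([351., 144.]))]
side rod [(0.85, array([449.2, 539.2,  -1.6]), array([221., 358.])), (0.82, array([463. , 314.1,  -3. ]), array([276., 291.]))]
side shaker [(0.85, array([706.2, 317.3,  -2. ]), array([212., 247.]))]
side bowl [(0.68, array([ 389.2, -446.5,   -2.4]), array([434., 148.])), (0.2, array([ 6.295e+02, -2.892e+02, -5.000e-01]), array([351., 145.]))]
side block [(0.86, array([ 383.6, -172.9,   -0.5]), array([394., 195.])), (0.51, array([ 684.6, -197.4,   98.6]), array([323., 131.])), (0.35, array([659.8,  69.4,  -2.6]), array([279., 203.]))]
```

View pics/w14.png

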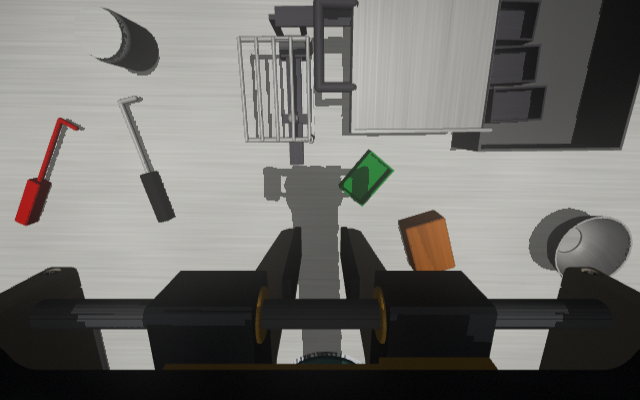

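View pics/scene14b.png

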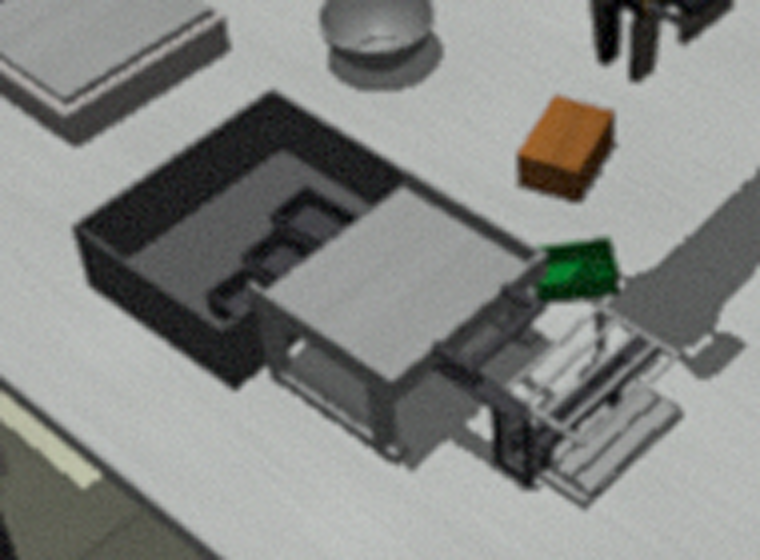

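View pics/side14.png

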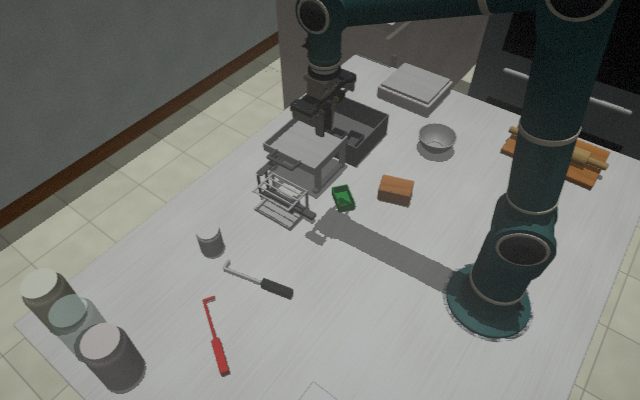

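The final pictures show three tins in the tub (wrist (515,20), (515,62), (515,103)), the tray flat and empty, the bolt drawn (front end at wrist (296,152)), and the rod flat at (145,160). The bystanders haven't moved and the arm is clear.

```bash
python3 - <<'E'
from h import *
stat(); robot.job_done()
E
```

```text
t 40.71 tcp [520.  20. 330.] F [ 0.3  0.3 -0.6] T [ 0.08  0.14 -0.04] w 0.281
the job is handed in; nothing more can be done
```

The job is done and handed in at 40.7 s of the 72 s allowed; the verdict isn't reported.

**What I did:**
- **Bolt:** I picked up the black-gripped rod, leaving the red look-alike alone. I brought its hook in under the shelf from the open left side and pulled the bolt back to its stop.
- **Rod:** I laid it flat on the bench again, about where it started.
- **Tray:** I lifted it by the bar handle to about 0.88 rad, and all three tins slid into the tub. I lowered it while still gripping until it pushed back with about 7 N, then let go.

**What the last checks showed:**
- **Bolt:** the knob is at about x 601 mm, against 661 mm when shut, so it is drawn about 60 mm.
- **Tins:** all three are on the tub floor, with their centres at y -254, -268 and -289 mm.
- **Tray:** the handle is back at its starting height, within measurement error.
- **Bystanders:** the shaker and the green tin measured where they were at the start. The bowl and block show no movement in the pictures; I took no position for them at the start.
- **Forces:** wrist-force readings stayed at or below about 14 N.

**Where checks disagreed:** in the last scene-camera picture the detector missed the bolt knob and shaker and gave weak false matches. The side camera found both where expected, and the wrist camera also showed the bolt drawn.

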